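# Load brass rods into a slotted magazine

## Robot

A 7-joint arm with a two-finger parallel gripper is mounted at the origin on the work surface. World frame = base frame: x ahead of the robot, y to its left, z up, the work surface at z = 0. Lengths are in mm, angles in rad, forces in N, time in s.
With the tool pointing down it reaches from about 425 to 950 mm from the base axis. Payload 4.7 kg.
Tool frame: the origin (TCP) lies on the centre line of the jaws, within the pads' length; the fingertips stand env.tips_ahead ahead of it and the grasp point (between the pads) lies 11 mm behind it (env.tips_ahead is the distance from the TCP to the fingertips, in mm); z points along the fingers, y is the line along which they close (so a half turn about z gives the same grasp; the last joint's range is limited). The gripper opens to 87 mm and grips with 3 to 60 N. Pads are 19 mm wide; open, the fingers measure 117 mm over their backs; the gripper's body (75 mm by 190 mm) begins 51 mm behind the grasp point.
Start: joints at [1.281, 0.469, -0.049, 1.532, 0.024, 1.141, -0.082], TCP at [174.098, -652.18, 230.573] pointing down, gripper open.
Joint ranges: [-2.59, 2.59], [-0.33, 1.99], [-1.39, 1.29], [0.1, 2.45], [-1.04, 4.18], [0.21, 1.99], [-2.66, 2.66]. Speed limits (rad/s): [2.57, 2.57, 3.14, 3.14, 3.14, 3.14, 3.14].

## Interface

Orientations are given as [roll, pitch, yaw] about the fixed x, y, z axes, in that order (R = Rz(yaw) Ry(pitch) Rx(roll)).
In Python, from rig import env, optics gives the robot as it stands. The module is installed in compiled form; this text tells all that it offers.
- The arm moves only by the tool servo_tool, never from a script. Its argument "moves" is a list of rows, each a list of 2 entries, a list of its own where there are three numbers: the shift along the tool's x, y, z normalised to -1 to 1, where 1 is 0.03 m, then the turn about the tool's z normalised to -1 to 1, where 1 is 120 degrees. In form: [[[tx, ty, tz], spin], ...]. A call has 1 to 5 rows; each row shifts and turns the commanded pose from where the row before left it, along the tool's axes as they then stand; what a row does not reach is not made up. A row lasts 1/12 s, in which the tool goes at most 41.7 mm and 7.16 degrees, less where a joint would pass 70% of its speed; a pose out of reach is approached as far as the arm can. A call with a number of a shift or a turn outside -1 to 1 is refused whole. A call with a gripper value outside its range is refused whole. "gripper" is the closure, from -1 (fully open) to 1 (shut), set as the call begins (left out, the last holds). The fingers move at their own pace and stop on an object; "newtons" is the grip in N (left out, the last holds). Time passes only in rows, so rows that do not move let the fingers close. It gives the time, the measured TCP pose, the force, the opening and the grip force at its end, in the units of the state.
- env.read_state(): the state, without advancing time (a new reading comes with each control period).
- optics.camera(name): name is "scene" or "top"; returns the picture (384x512x3 uint8, blue, green, red); there is no depth.
- optics.get_calibration(name): a dict with "fov_y" (degrees; the focal length in pixels is half the picture's height over the tangent of half this angle, whatever the lens; pixels are square), "cx", "cy" (the principal point, pixels), "pose" (4x4, takes a point from camera to world coordinates). Camera axes: x right, y down, z forward; pixel columns grow to the right and rows downward; lengths in mm; the calibration is good to about 2 mm. A picture is of the moment at which its call begins. get_calibration takes no time and is no camera call.
- env.job_done(): hands the job in; it is judged then, once.
The state is a dict: "time": time; "joint_pos": joint angles; "dq": joint speeds; "joint_torque": joint torques, N m; "tcp_pos": TCP position; "eef_rot": TCP orientation; "contact_force": force on the tool from outside, world axes, zero at the start; "wrist_torque": the same for the moment, N m; "grip_width": finger opening in mm; "finger_force": force on a finger pad.
Only numpy, scipy, OpenCV 4.12 (cv2) and the standard library are available. Lean on these libraries where they do the work, as an engineer would, in place of code of your own. Each camera call takes 0.05 s, during which the arm holds its last target. There are 200 camera calls.

## Task

Load the three brass rods from the parts scoop into the rod magazine: carry the scoop by its orange grip, turn it so that the rods line up with the magazine's slot, and tip them all through it, never touching the clean rods with the gripper's fingers. Then stand the empty scoop upright in the middle of the round blue mat and let go, leaving everything else on the bench where it is.

Things in the scene. Friction and masses are not known exactly. Their poses are not given: they have to be found in the camera images.
- scoop_grip (a point): Aluminium parts scoop (0.13 to 0.21 kg empty) with an upright orange grip fin at its back; point: centre of the fin, 66 mm above the underside. Scoop axes: z up when standing, +x from fin to open pouring lip, y along lip and rods. Fin 10 mm thick (x), 44 mm wide (y), from 42 to 87 mm above the underside; nothing else rises above 46 mm
- scoop_lip (a point): Middle of the scoop's straight pouring lip, upper edge of the floor: 69 mm in +x from the fin's centre and 40 mm below it; same axes. No ridge. The floor falls 18 degrees from the lip back to the fin wall, so rods rest there and roll out once tipped lip-down past 18 degrees; a slow tip to 50 degrees empties it. Tray 68 mm wide inside, 74 outside (y), sides 17 mm high
- scoop_base (a point): Scoop's origin on its underside, the point that counts for where it stands: 35 mm in +x from the fin's centre and 66 mm below it; same axes. The flat base reaches from 40 mm behind (-x) to 12 mm ahead (+x) of it and is 74 mm wide (y); the lip overhangs to 34 mm ahead, 26 mm up
- magazine_mouth (a point): Rod magazine, fixed: green box (42 x 92 mm) on a grey foot (90 x 112 mm), dished yellow lid (73 x 100 mm, both sides falling 12 degrees) to a chamfered slot in its middle. Point: centre of the slot's mouth, 74 mm above the bench; the lid's outer edges are 5 mm higher; z up, y along the slot, x across. With its chamfers the mouth is 27 (x) x 84 mm (y). Rods can be tipped in from either side (+x or -x), lying along y
- magazine_slot (a point): Centre of the slot proper, 3 mm below its mouth; same axes. Slot 21 mm wide (x), 84 mm long (y): too narrow for a rod lying across it. The chamber under it is 34 x 84 mm, its floor 65 mm below this point
- mat_top (a point): Round blue parking mat, fixed, 150 mm across and 4 mm thick; this point is the centre of its upper face
- rod0_center (a point): Brass rod, 10 mm in diameter, 60 mm long, 38 g, lying in the scoop at the start; this point is its centre and y its long axis
- rod1_center (a point): Brass rod, 10 mm in diameter, 60 mm long, 38 g, lying in the scoop at the start; this point is its centre and y its long axis
- rod2_center (a point): Brass rod, 10 mm in diameter, 60 mm long, 38 g, lying in the scoop at the start; this point is its centre and y its long axis
- board_mid (a point): loose bystander: green circuit board on a white carrier, 70 x 100 x 24 mm, point on its vertical centre line 12 mm up
- multimeter_mid (a point): loose bystander: yellow hand multimeter lying face up, 140 x 75 x 32 mm, point at its centre
- screwdriver_grip (a point): loose bystander: screwdriver lying on the bench, about 170 mm long, point at the middle of its handle
- tape_mid (a point): loose bystander: black tape roll lying flat, 60 mm across, 19 mm high, point at its centre
- jar_mid (a point): loose bystander: small lidded jar, 44 mm across, 45 mm high, point at its centre
- probe: loose bystander: red pen-like probe body lying on the bench, 12 mm thick, 110 mm long, point under its middle
Mind the look-alikes: they are no part of the job. What is shaped like the part that bears magazine_mouth but pink or purple is not meant.

How it is judged:
By the outcome, as a careful person would: the job done as asked, in the order asked, and still so for the second after the job is handed in, with the robot touching nothing.
It also fails if it takes over 59 s, if anything falls off the work surface, if the arm or the gripper's body presses on something with over 40 N, if the wrist force passes 120 N, or if a joint passes its speed limit or range.

## Working session

There is one attempt and no reset: what is moved stays moved. The work goes in short steps, Python scripts to look and compute and a tool call to move; the robot and the scene stay as the last step left them, time stands still between calls to the robot, and variables do not carry over. Pictures are saved under pics/ and viewed, at most 12 in all, crops included, and the job is handed in when it is done.

Besides the shell and the picture viewer there is one more tool, called as name(argument=value, ...), one argument or row to a line, values as JSON. servo_tool: Moves the arm, as the interface text tells. Scaled input: -1 to 1 covers 0.03 m each way for a shift and 120 degrees each way for a turn. Its arguments: {"type":"object","properties":{"moves":{"type":"array","items":{"type":"array"}},"gripper":{"type":"number"},"newtons":{"type":"number"}},"required":["moves"]}

```bash
mkdir -p pics
python3 - <<'E'
from rig import env, optics
import cv2
s=env.read_state(); print(s['time'],s['tcp_pos'],s['eef_rot'],s['grip_width'],env.tips_ahead,s['contact_force'])
for n in("scene","top"):
    cv2.imwrite(f"pics/{n}0.png",optics.camera(n)); c=optics.get_calibration(n); print(n,c)
E
```

```text
0.0 [ 173.88995044 -651.61370917  229.50595329] [-3.13963229e+00  1.06198049e-04  2.60804054e-01] 86.8450944951195 8.0 [0.60197179 0.31140981 0.09166482]
scene {'fov_y': 55.60512669581112, 'cx': 261.6696545651303, 'cy': 194.53970057819782, 'pose': array([[ 8.11017399e-01,  4.93046252e-01, -3.14890729e-01,
         8.26619047e+02],
       [ 5.84854988e-01, -6.70454210e-01,  4.56547692e-01,
        -4.29417899e+02],
       [ 1.39793131e-02, -5.54433536e-01, -8.32110590e-01,
         8.61789665e+02],
       [ 0.00000000e+00,  0.00000000e+00,  0.00000000e+00,
         1.00000000e+00]])}
top {'fov_y': 52.991104843269184, 'cx': 252.7976678722337, 'cy': 198.6527266952433, 'pose': array([[-1.69051873e-01, -9.62165170e-01,  2.13681190e-01,
         3.32446314e+02],
       [-9.85607123e-01,  1.64975556e-01, -3.69007469e-02,
         1.73514485e+01],
       [ 2.52440221e-04, -2.16843843e-01, -9.76206271e-01,
         1.09239908e+03],
       [ 0.00000000e+00,  0.00000000e+00,  0.00000000e+00,
         1.00000000e+00]])}
```

View pics/scene0.png

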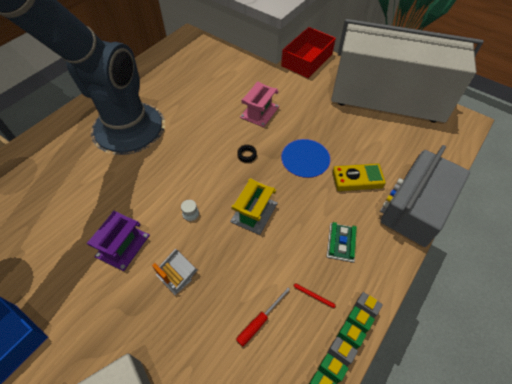

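View pics/top0.png

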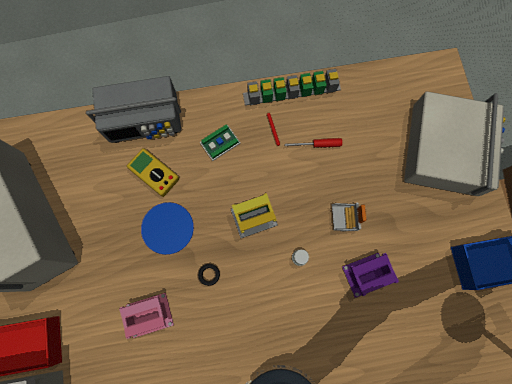

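```bash
cat > h.py <<'E'
import numpy as np, cv2
from rig import env, optics
def K(n):
    c=optics.get_calibration(n); return 192/np.tan(np.radians(c['fov_y']/2)),c['cx'],c['cy'],c['pose']
def ray(n,p):
    f,cx,cy,P=K(n); d=P[:3,:3]@np.array([(p[0]-cx)/f,(p[1]-cy)/f,1]); return P[:3,3],d/np.linalg.norm(d)
def plane(n,p,z):
    o,d=ray(n,p); return o+d*(z-o[2])/d[2]
def tri(p,q,n="scene",m="top"):
    o,d=ray(n,p);a,b=ray(m,q); t=np.linalg.lstsq(np.c_[d,-b],a-o,rcond=None)[0]
    u,v=o+d*t[0],a+b*t[1]; return (u+v)/2,np.linalg.norm(u-v)
def proj(n,X):
    f,cx,cy,P=K(n); c=P[:3,:3].T@(np.array(X)-P[:3,3]); return np.array([f*c[0]/c[2]+cx,f*c[1]/c[2]+cy])
def blob(img,lo,hi,roi):
    x,y,w,h=roi; m=np.zeros(img.shape[:2],np.uint8); m[y:y+h,x:x+w]=cv2.inRange(cv2.cvtColor(img,cv2.COLOR_BGR2HSV),lo,hi)[y:y+h,x:x+w]
    c=max(cv2.findContours(m,0,1)[0],key=cv2.contourArea); M=cv2.moments(c)
    return c,np.array([M['m10']/M['m00'],M['m01']/M['m00']])
E
python3 - <<'E'
from h import *
np.set_printoptions(precision=1,suppress=True)
S=cv2.imread('pics/scene0.png');T=cv2.imread('pics/top0.png')
def both(name,lo,hi,rs,rt):
    a,p=blob(S,lo,hi,rs);b,q=blob(T,lo,hi,rt); print(name,p,q,*tri(p,q), cv2.contourArea(a),cv2.contourArea(b)); return a,b
both('mat',(100,150,60),(130,255,255),(270,130,70,60),(130,190,75,80))
a,b=both('fin',(5,150,100),(17,255,255),(145,250,30,40),(352,195,22,40))
print(cv2.boxPoints(cv2.minAreaRect(a)),cv2.boxPoints(cv2.minAreaRect(b)))
a,b=both('lid',(23,150,80),(35,255,255),(225,170,60,50),(225,185,60,55))
print(cv2.boxPoints(cv2.minAreaRect(a)),cv2.boxPoints(cv2.minAreaRect(b)))
w=[cv2.resize(S[240:300,140:210],None,fx=5.5,fy=5.5,interpolation=2),cv2.resize(T[185:245,320:390],None,fx=5.5,fy=5.5,interpolation=2)]
cv2.imwrite('pics/c1.png',np.hstack(w))
w=[cv2.resize(S[170:240,220:290],None,fx=5.5,fy=5.5,interpolation=2),cv2.resize(T[180:250,220:290],None,fx=5.5,fy=5.5,interpolation=2)]
cv2.imwrite('pics/c2.png',np.hstack(w))
E
```

```text
mat [305.4 158. ] [167. 228.] [528.8 232.8  -1.9] 0.48498072130728365 1330.0 2011.0
fin [159.  270.3] [363.4 212.1] [ 466.8 -304.8   84.9] 1.0112560480946942 86.0 41.5
[[149.8 266.5]
 [153.8 261.9]
 [168.2 274.6]
 [164.2 279.2]] [[360.7 204.1]
 [364.3 203.7]
 [366.1 219.9]
 [362.5 220.3]]
lid [253.2 198.7] [253.5 212.2] [518.  -17.9  70.7] 2.7259393557010787 927.5 954.0
[[230.7 207.3]
 [248.5 174.3]
 [275.7 188.9]
 [257.9 221.9]] [[231.2 204.6]
 [266.3 192.1]
 [276.3 220.1]
 [241.2 232.6]]
```

View pics/c1.png

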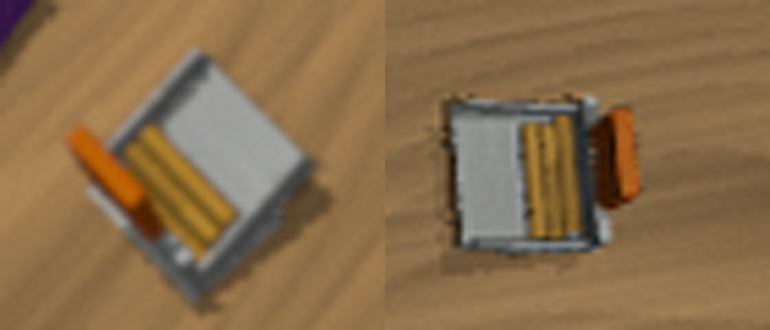

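View pics/c2.png

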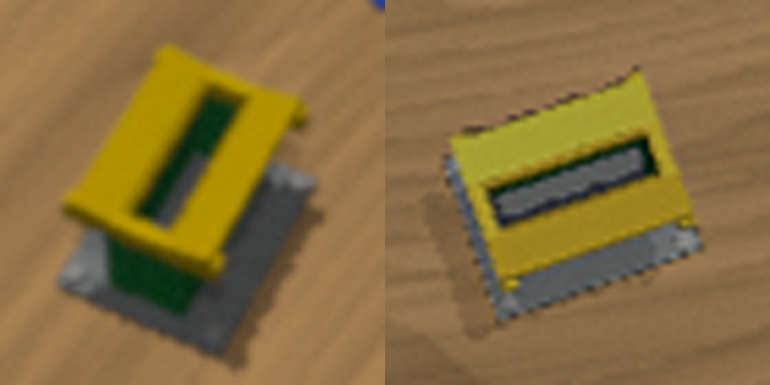

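Run:
```python
from h import *
np.set_printoptions(precision=1,suppress=True)
def go(P,ox,oy,tx,ty):
    R=[]
    for s,t in P:
        p=(np.array(s)+.5)/5.5-.5+[ox,oy]; q=(np.array(t)+.5)/5.5-.5+[tx,ty]
        X,e=tri(p,q); R.append(X); print(X,round(e,1))
    return np.array(R)
print('lid');L=go([((303,108),(65,140)),((165,48),(125,288)),((215,272),(253,72)),((70,208),(305,222))],220,170,220,180)
print('c',L.mean(0)); d=L[0]+L[1]-L[2]-L[3]; print('slot dir deg',np.degrees(np.arctan2(d[1],d[0])),np.linalg.norm(d)/2)
e=L[0]+L[2]-L[1]-L[3]; print('x dir',np.degrees(np.arctan2(e[1],e[0])),np.linalg.norm(e)/2)
print('lip');G=go([((312,160),(65,102)),((200,52),(75,245))],140,240,320,185)
d=G[0]-G[1]; print(G.mean(0),np.degrees(np.arctan2(d[1],d[0])),np.linalg.norm(d))
print('fin top ends');F=go([((157,205),(243,108)),((75,132),(252,195))],140,240,320,185)
d=F[0]-F[1]; print(F.mean(0),np.degrees(np.arctan2(d[1],d[0])),np.linalg.norm(d))
v=G.mean(0)-F.mean(0); print('fin->lip',v,np.degrees(np.arctan2(v[1],v[0])))
print('mat',plane("scene",(305.4,158),4),plane("top",(167,228),4))
print('probe TCP scene px',proj("scene",[173.9,-651.6,229.5]))
```

```text
lid
[546.9  37.9  73.6] 2.5
[471.8  23.   76.5] 3.9
[565.5 -59.2  72. ] 2.3
[488.8 -70.4  67.8] 0.2
c [518.2 -17.2  72.5]
slot dir deg 100.58447974745691 97.03571306238523
x dir 9.742773946784554 77.03109441455835
lip
[ 513.  -239.8   33. ] 4.0
[ 439.4 -230.    33.8] 6.5
[ 476.2 -234.9   33.4] -7.598161038799335 74.29756725741372
fin top ends
[ 490.5 -307.2   84. ] 8.3
[ 445.6 -302.7   88.5] 2.1
[ 468.1 -305.    86.3] -5.7904466021477505 45.32014106151521
fin->lip [  8.1  70.1 -52.9] 83.39136454291146
mat [531.1 228.3   4. ] [527.6 231.4   4. ]
probe TCP scene px [-124.4  297.2]
```

servo_tool(
  moves=[
    [[0.96, -0.66, 0], 0],
    [[0.96, -0.66, 0], 0],
    [[0.96, -0.66, 0], 0],
    [[0.96, -0.66, 0], 0],
    [[0.96, -0.66, 0], 0],
  ],
  gripper=-1,
)

```text
time: 0.52
tcp_pos: [288.3, -517.8, 230.1]
eef_rot: [-3.141, 0.0, 0.261]
contact_force: [0.0, -0.5, 0.2]
grip_width: 87.1
finger_force: 0.0
```

servo_tool(
  moves=[
    [[0.96, -0.66, 0], 0],
    [[0.96, -0.66, 0], 0],
    [[0.96, -0.66, 0], 0],
    [[0.96, -0.66, 0], 0],
    [[0.96, -0.66, 0], 0],
  ],
)

```text
time: 0.93
tcp_pos: [401.9, -385.0, 230.3]
eef_rot: [-3.141, 0.0, 0.261]
contact_force: [-0.4, -0.3, -0.9]
grip_width: 86.9
finger_force: 0.0
```

servo_tool(
  moves=[
    [[0.96, -0.66, 0], 0],
    [[0.96, -0.66, 0], 0],
    [[0.96, -0.66, 0], 0],
    [[0, 0, 0], -0.057],
    [[0, 0, 0], -0.057],
  ],
)

```text
time: 1.35
tcp_pos: [471.2, -303.8, 230.3]
eef_rot: [-3.141, -0.0, 0.511]
contact_force: [0.1, -1.6, -0.3]
grip_width: 87.0
finger_force: 0.0
```

servo_tool(
  moves=[
    [[0, 0, 0], -0.057],
    [[0, 0, 0], -0.057],
    [[0, 0, 0], -0.057],
    [[0, 0, 0], -0.057],
    [[0, 0, 0], -0.057],
  ],
)

```text
time: 1.77
tcp_pos: [469.1, -306.8, 230.1]
eef_rot: [-3.141, 0.0, 1.102]
contact_force: [-0.1, 0.4, 0.7]
grip_width: 87.1
finger_force: 0.0
```

servo_tool(
  moves=[
    [[0, 0, 0], -0.057],
    [[0, 0, 0], -0.057],
    [[0, 0, 0], -0.057],
    [[0, 0, 0], 0],
    [[0, 0, 0], 0],
  ],
)

```text
time: 2.18
tcp_pos: [469.2, -307.0, 230.2]
eef_rot: [-3.141, -0.0, 1.451]
contact_force: [-0.5, -0.2, 0.2]
grip_width: 86.7
finger_force: 0.0
```

servo_tool(
  moves=[
    [[0.09, -0.06, 0.9], 0],
    [[0, 0, 0.9], 0],
    [[0, 0, 0.9], 0],
    [[0, 0, 0.9], 0],
    [[0, 0, 0], 0],
  ],
)

```text
time: 2.6
tcp_pos: [464.4, -302.4, 117.7]
eef_rot: [-3.132, -0.004, 1.452]
contact_force: [-1.4, 0.3, -1.1]
grip_width: 87.4
finger_force: 0.0
```

Run:
```python
from h import *
s=env.read_state();print(s['tcp_pos'],s['eef_rot'])
S=optics.camera("scene");T=optics.camera("top")
cv2.imwrite('pics/c3.png',np.hstack([cv2.resize(S[225:305,120:220],None,fx=4,fy=4,interpolation=2),cv2.resize(T[175:255,310:410],None,fx=4,fy=4,interpolation=2)]))
```

```text
[ 464.42629946 -302.39983018  117.65571498] [-3.13228568 -0.00411307  1.45222762]
```

View pics/c3.png

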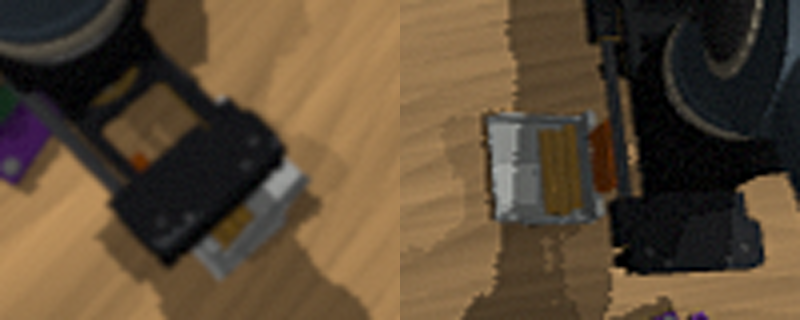

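servo_tool(
  moves=[
    [[-0.04, 0.1, 0.7], 0],
    [[0, 0, 0.7], 0],
    [[0, 0, 0.5], 0],
    [[0, 0, 0.1], 0],
    [[0, 0, 0], 0],
  ],
)

```text
time: 3.12
tcp_pos: [471.5, -305.9, 63.5]
eef_rot: [3.141, 0.001, 1.454]
contact_force: [-0.2, -0.1, 0.6]
grip_width: 86.8
finger_force: 0.0
```

servo_tool(
  moves=[
    [[0.04, -0.13, 0.2], 0],
    [[0, 0, 0], 0],
  ],
)

```text
time: 3.28
tcp_pos: [466.9, -304.0, 57.3]
eef_rot: [3.141, 0.001, 1.454]
contact_force: [-0.6, -0.3, -0.5]
grip_width: 87.0
finger_force: 0.0
```

servo_tool(
  moves=[
    [[0, 0, 0], 0],
    [[0, 0, 0], 0],
    [[0, 0, 0], 0],
    [[0, 0, 0], 0],
    [[0, 0, 0], 0],
  ],
  gripper=1,
  newtons=10,
)

```text
time: 3.7
tcp_pos: [467.3, -304.1, 56.8]
eef_rot: [3.141, 0.0, 1.455]
contact_force: [-0.6, 0.0, 0.2]
grip_width: 61.4
finger_force: 0.0
```

servo_tool(
  moves=[
    [[0, 0, 0], 0],
    [[0, 0, 0], 0],
    [[0, 0, 0], 0],
    [[0, 0, 0], 0],
    [[0, 0, 0], 0],
  ],
  newtons=45,
)

```text
time: 4.12
tcp_pos: [467.0, -304.0, 56.5]
eef_rot: [-3.141, 0.0, 1.455]
contact_force: [-0.1, -1.2, 0.0]
grip_width: 43.5
finger_force: 45.0
```

servo_tool(
  moves=[
    [[0, 0, -0.2], 0],
    [[0, 0, -0.4], 0],
    [[0, 0, -0.5], 0],
    [[0, 0, -0.5], 0],
    [[0, 0, -0.5], 0],
  ],
)

```text
time: 4.53
tcp_pos: [467.0, -303.8, 120.9]
eef_rot: [3.141, -0.0, 1.455]
contact_force: [0.2, 0.1, -3.2]
grip_width: 43.5
finger_force: 45.0
```

servo_tool(
  moves=[
    [[0, 0, -0.5], 0],
    [[0, 0, -0.5], 0],
    [[0, 0, -0.4], 0],
    [[0, 0, -0.2], 0],
    [[0, 0, 0], 0],
  ],
)

```text
time: 4.95
tcp_pos: [467.9, -304.3, 169.4]
eef_rot: [3.139, 0.002, 1.455]
contact_force: [-0.5, -0.7, -3.4]
grip_width: 43.4
finger_force: 45.0
```

Run:
```python
from h import *
s=env.read_state();print(s['tcp_pos'],s['eef_rot'],s['contact_force'])
S=optics.camera("scene");T=optics.camera("top")
cv2.imwrite('pics/c4.png',np.hstack([cv2.resize(S[225:305,120:220],None,fx=4,fy=4,interpolation=2),cv2.resize(T[175:255,310:410],None,fx=4,fy=4,interpolation=2)]))
```

```text
[ 467.91977559 -304.2933966   169.35735444] [3.13867552e+00 1.51587446e-03 1.45460662e+00] [-0.47784008 -0.67830335 -3.41572185]
```

View pics/c4.png

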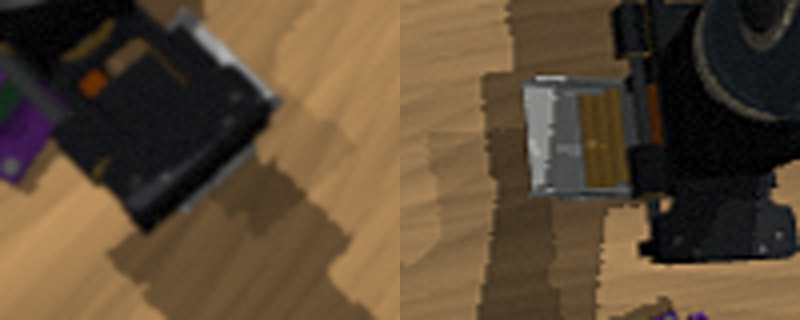

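servo_tool(
  moves=[
    [[0, 0, 0], 0.02],
    [[0, 0, 0], 0.04],
    [[0, 0, 0], 0.056],
    [[0, 0, 0], 0.056],
    [[0, 0, 0], 0.056],
  ],
)

```text
time: 5.47
tcp_pos: [466.3, -303.5, 166.2]
eef_rot: [-3.139, 0.0, 0.971]
contact_force: [0.4, -0.6, -3.7]
grip_width: 43.6
finger_force: 45.0
```

servo_tool(
  moves=[
    [[0, 0, 0], 0.056],
    [[0, 0, 0], 0.056],
    [[0, 0, 0], 0.056],
    [[0, 0, 0], 0.056],
    [[0, 0, 0], 0.056],
  ],
)

```text
time: 5.88
tcp_pos: [466.4, -303.4, 166.2]
eef_rot: [-3.139, 0.002, 0.385]
contact_force: [0.3, -0.1, -3.0]
grip_width: 43.4
finger_force: 45.0
```

servo_tool(
  moves=[
    [[0, 0, 0], 0.056],
    [[0, 0, 0], 0.03],
    [[0, 0, 0], 0.015],
    [[0, 0, 0], 0],
    [[0.09, -0.2, 0], 0],
  ],
)

```text
time: 6.3
tcp_pos: [467.7, -298.4, 166.5]
eef_rot: [-3.141, 0.002, 0.178]
contact_force: [-0.1, -0.2, -2.4]
grip_width: 43.4
finger_force: 45.0
```

servo_tool(
  moves=[
    [[0.09, -0.4, 0], 0],
    [[0.09, -0.6, 0], 0],
    [[0.09, -0.67, 0], 0],
    [[0.09, -0.67, 0], 0],
    [[0.09, -0.67, 0], 0],
  ],
)

```text
time: 6.72
tcp_pos: [465.5, -203.9, 167.3]
eef_rot: [-3.141, 0.0, 0.181]
contact_force: [0.5, -0.5, -2.9]
grip_width: 43.1
finger_force: 45.0
```

servo_tool(
  moves=[
    [[0.09, -0.67, 0], 0],
    [[0.09, -0.67, 0], 0],
    [[0.09, -0.67, 0], 0],
    [[0.09, -0.67, 0], 0],
    [[0.09, -0.67, 0], 0],
  ],
)

```text
time: 7.13
tcp_pos: [460.6, -102.6, 167.4]
eef_rot: [-3.141, 0.0, 0.181]
contact_force: [-0.0, -0.2, -2.9]
grip_width: 44.0
finger_force: 45.0
```

servo_tool(
  moves=[
    [[0.09, -0.67, 0], 0],
    [[0.09, -0.67, 0], 0],
    [[0.09, -0.6, 0], 0],
    [[0.09, -0.4, 0], 0],
    [[0.09, -0.2, 0], 0],
  ],
)

```text
time: 7.55
tcp_pos: [460.1, -24.4, 167.5]
eef_rot: [-3.141, 0.0, 0.184]
contact_force: [-0.0, 0.3, -3.4]
grip_width: 43.5
finger_force: 45.0
```

servo_tool(
  moves=[
    [[0, 0, 0], 0],
    [[0, 0, 0], 0],
  ],
)

```text
time: 7.72
tcp_pos: [460.8, -27.5, 167.5]
eef_rot: [3.141, 0.0, 0.18]
contact_force: [-0.1, -0.6, -3.1]
grip_width: 43.7
finger_force: 45.0
```

Run:
```python
from h import *
s=env.read_state();print(s['tcp_pos'],s['eef_rot'],s['contact_force'],s['joint_pos'])
S=optics.camera("scene");T=optics.camera("top")
cv2.imwrite('pics/c5.png',np.hstack([cv2.resize(S[150:250,190:290],None,fx=4,fy=4,interpolation=2),cv2.resize(T[160:260,210:310],None,fx=4,fy=4,interpolation=2)]))
```

```text
[460.83153272 -27.52792244 167.51094713] [3.14126755e+00 1.91303904e-04 1.80079510e-01] [-0.13674633 -0.57282309 -3.08495791] [ 0.25066599  0.21517935 -0.32172461  2.07695557  0.08948587  0.86231959
 -1.51316798]
```

View pics/c5.png

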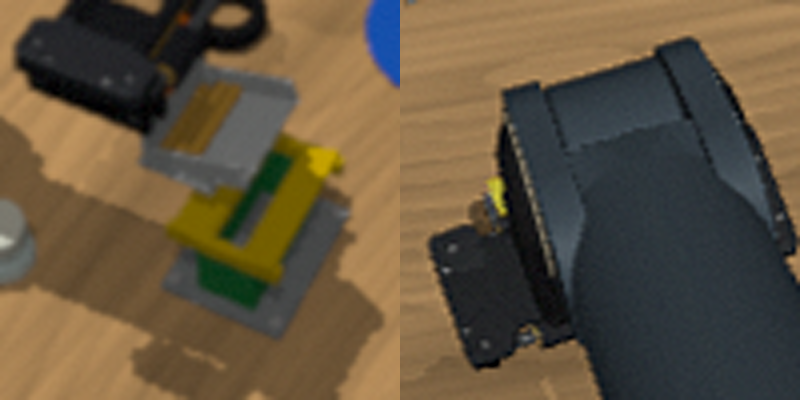

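servo_tool(
  moves=[
    [[0.04, 0, 0.3], 0],
    [[0, 0, 0.3], 0],
    [[0, 0, 0], 0],
  ],
  newtons=20,
)

```text
time: 8.07
tcp_pos: [460.5, -28.0, 147.3]
eef_rot: [-3.141, 0.004, 0.178]
contact_force: [-1.0, -0.5, -3.2]
grip_width: 43.7
finger_force: 20.0
```

```bash
cat > look.py <<'E'
from h import *
np.set_printoptions(precision=1,suppress=True)
def look(name,show=True):
    s=env.read_state(); S=optics.camera("scene"); cv2.imwrite(f'pics/{name}.png',S)
    t=s['tcp_pos']; y=s['eef_rot'][2]; R=np.array([[np.cos(y),-np.sin(y),0],[np.sin(y),np.cos(y),0],[0,0,1]])
    print(t,y.round(3),s['wrist_torque']*100,s['grip_width'],s['finger_force'],s['time'])
    if show:
        for th in range(0,60,10):
            a=np.radians(30.1+th); c=np.array(t)+[0,0,11]+R@np.array([79.8*np.cos(a),0,-79.8*np.sin(a)])
            print(th,*[proj("scene",c+R@np.array([0,k,0])) for k in(-37,0,37)])
    h=cv2.cvtColor(S,cv2.COLOR_BGR2HSV); m=cv2.inRange(h,(0,0,70),(180,70,255)); m[:, :215]=0;m[215:]=0;m[:150]=0;m[:,300:]=0
    cs=[c for c in cv2.findContours(m,0,1)[0] if cv2.contourArea(c)>40]
    for c in cs: c=c[:,0]; print('gray',len(c),'R',c[c[:,0].argmax()],'B',c[c[:,1].argmax()],'T',c[c[:,1].argmin()],'L',c[c[:,0].argmin()])
E
python3 -c "
from look import *
look('t0')"
```

```text
[460.5 -28.  147.3] 0.178 [-0.4 11.2 -3.7] 43.66703223394728 19.990415778011084 8.0667
0 [250.8 200.9] [257.5 189.6] [263.9 178.8]
10 [248.  202.2] [254.6 191. ] [261.  180.3]
20 [244.5 202.9] [251.1 191.8] [257.5 181.2]
30 [240.5 202.9] [247.2 191.9] [253.6 181.4]
40 [236.2 202.3] [242.9 191.4] [249.3 181. ]
50 [231.6 201.1] [238.3 190.3] [244.8 180. ]
gray 37 R [276 204] B [264 214] T [271 200] L [264 214]
gray 123 R [263 180] B [241 202] T [241 171] L [225 194]
```

servo_tool(
  moves=[
    [[0, 0, 0], 0],
    [[0, 0, 0], 0],
    [[0, 0, 0], 0],
  ],
  newtons=12,
)

```text
time: 8.37
tcp_pos: [462.4, -27.4, 149.7]
eef_rot: [3.141, -0.001, 0.179]
contact_force: [0.4, 0.1, -3.2]
grip_width: 43.9
finger_force: 12.0
```

```bash
python3 -c "
from look import *
look('t1',0)"
```

```text
[462.4 -27.4 149.7] 0.179 [3.9 8.6 3.5] 43.942882939053895 11.990602884907275 8.3667
gray 38 R [276 204] B [265 214] T [271 200] L [264 214]
gray 129 R [264 179] B [240 201] T [241 169] L [226 194]
```

servo_tool(
  moves=[
    [[0, 0, 0], 0],
    [[0, 0, 0], 0],
    [[0, 0, 0], 0],
  ],
  newtons=9,
)

```text
time: 8.67
tcp_pos: [462.2, -27.4, 149.7]
eef_rot: [3.141, -0.0, 0.179]
contact_force: [-0.5, -0.8, -2.4]
grip_width: 43.9
finger_force: 9.0
```

```bash
python3 -c "
from look import *
look('t2',0)"
```

```text
[462.2 -27.4 149.7] 0.179 [-2.7  2.9 -3.2] 43.92164062426005 8.991093708900735 8.6667
gray 37 R [276 204] B [264 214] T [271 200] L [264 214]
gray 127 R [264 179] B [240 201] T [241 169] L [226 194]
```

servo_tool(
  moves=[
    [[0, 0, 0], 0],
    [[0, 0, 0], 0],
    [[0, 0, 0], 0],
  ],
  newtons=7,
)

```text
time: 8.97
tcp_pos: [462.1, -27.4, 149.6]
eef_rot: [3.142, -0.0, 0.179]
contact_force: [-0.3, 0.6, -3.6]
grip_width: 44.0
finger_force: 7.0
```

```bash
python3 -c "
from look import *
look('t3',0)"
```

```text
[462.1 -27.4 149.6] 0.179 [-1.   4.3  0.4] 44.024126172961594 6.991948953364044 8.9667
gray 42 R [276 204] B [264 214] T [271 200] L [264 214]
gray 126 R [264 179] B [239 201] T [241 169] L [226 193]
```

servo_tool(
  moves=[
    [[0, 0, 0], 0],
    [[0, 0, 0], 0],
    [[0, 0, 0], 0],
  ],
  newtons=6,
)

```text
time: 9.27
tcp_pos: [462.1, -27.4, 149.5]
eef_rot: [3.142, -0.0, 0.179]
contact_force: [-0.5, -0.1, -3.4]
grip_width: 44.2
finger_force: 6.0
```

```bash
python3 -c "
from look import *
look('t4',0)"
```

```text
[462.1 -27.4 149.5] 0.179 [-4.7 10.5 -1.4] 44.191301724942896 5.992431623744778 9.2667
gray 37 R [276 204] B [264 214] T [271 200] L [264 214]
gray 124 R [264 179] B [239 201] T [241 170] L [226 193]
```

servo_tool(
  moves=[
    [[0, 0, 0], 0],
    [[0, 0, 0], 0],
    [[0, 0, 0], 0],
  ],
  newtons=5,
)

```text
time: 9.57
tcp_pos: [462.1, -27.4, 149.5]
eef_rot: [3.142, 0.0, 0.179]
contact_force: [-0.1, -0.2, -3.3]
grip_width: 43.9
finger_force: 5.0
```

```bash
python3 -c "
from look import *
look('t5',0)"
```

```text
[462.1 -27.4 149.5] 0.179 [ 0.8  7.4 -1. ] 43.933427070136375 5.000032936222851 9.5667
gray 40 R [276 204] B [264 214] T [271 200] L [264 214]
gray 121 R [261 181] B [239 202] T [240 170] L [222 193]
```

servo_tool(
  moves=[
    [[0, 0, 0], 0],
    [[0, 0, 0], 0],
  ],
  newtons=4.4,
)

```text
time: 9.78
tcp_pos: [462.2, -27.4, 149.6]
eef_rot: [3.141, -0.0, 0.179]
contact_force: [0.5, -0.1, -3.6]
grip_width: 43.9
finger_force: 4.4
```

```bash
python3 -c "
from look import *
look('t6',0)"
```

```text
[462.2 -27.4 149.6] 0.179 [ 0.2  1.1 -0.1] 43.937752169731176 4.399938512869994 9.7833
gray 37 R [276 204] B [264 214] T [271 200] L [264 214]
gray 120 R [261 181] B [247 202] T [240 170] L [222 192]
```

servo_tool(
  moves=[
    [[0, 0, 0], 0],
    [[0, 0, 0], 0],
  ],
  newtons=4,
)

```text
time: 10.0
tcp_pos: [462.1, -27.4, 149.6]
eef_rot: [3.142, -0.0, 0.179]
contact_force: [-0.4, 0.1, -3.4]
grip_width: 44.2
finger_force: 4.0
```

```bash
python3 -c "
from look import *
look('t7',0)"
```

```text
[462.1 -27.4 149.6] 0.179 [-0.6  0.8  5. ] 44.23102630696503 4.000041118852096 10.0
gray 38 R [276 204] B [264 214] T [271 200] L [264 214]
gray 121 R [261 181] B [247 202] T [240 170] L [222 192]
```

servo_tool(
  moves=[
    [[0, 0, 0], 0],
    [[0, 0, 0], 0],
  ],
  newtons=3.6,
)

```text
time: 10.22
tcp_pos: [462.2, -27.4, 149.6]
eef_rot: [3.141, -0.0, 0.179]
contact_force: [-0.4, -0.2, -2.6]
grip_width: 44.1
finger_force: 3.6
```

```bash
python3 -c "
from look import *
look('t8',0)"
```

```text
[462.2 -27.4 149.6] 0.179 [1.9 4.1 4.4] 44.14575174837778 3.5998953011235812 10.2167
gray 42 R [276 204] B [264 214] T [271 200] L [264 214]
gray 119 R [260 182] B [247 203] T [240 170] L [221 191]
```

servo_tool(
  moves=[
    [[0, 0, 0], 0],
    [[0, 0, 0], 0],
  ],
  newtons=3.2,
)

```text
time: 10.43
tcp_pos: [462.1, -27.4, 149.5]
eef_rot: [3.142, -0.0, 0.179]
contact_force: [-0.3, 0.6, -2.4]
grip_width: 43.8
finger_force: 3.2
```

```bash
python3 -c "
from look import *
look('t9',0)"
```

```text
[462.1 -27.4 149.5] 0.179 [1.1 2.4 5.4] 43.7599918728224 3.200029089784948 10.4333
gray 41 R [276 204] B [264 214] T [271 200] L [264 214]
gray 118 R [259 182] B [247 203] T [240 170] L [221 190]
```

servo_tool(
  moves=[
    [[0, 0, 0], 0],
    [[0, 0, 0], 0],
    [[0, 0, 0], 0],
  ],
  newtons=3,
)

```text
time: 10.73
tcp_pos: [462.2, -27.4, 149.5]
eef_rot: [3.142, -0.0, 0.179]
contact_force: [-0.3, -0.0, -2.1]
grip_width: 44.0
finger_force: 3.0
```

```bash
python3 -c "
from look import *
look('t10',0)"
```

```text
[462.2 -27.4 149.5] 0.179 [ 0.5 -3.3 -2.3] 44.040530152829504 2.9999431590840686 10.7333
gray 38 R [276 204] B [264 214] T [271 200] L [264 214]
gray 118 R [259 182] B [247 203] T [240 170] L [221 190]
```

servo_tool(
  moves=[
    [[0, 0, -0.3], 0],
    [[0, 0, 0.3], 0],
    [[0, 0, -0.3], 0],
    [[0, 0, 0.3], 0],
    [[0, 0, 0], 0],
  ],
)

```text
time: 11.2
tcp_pos: [461.8, -27.5, 148.9]
eef_rot: [3.142, 0.001, 0.179]
contact_force: [-1.1, 0.1, -2.3]
grip_width: 44.0
finger_force: 3.0
```

```bash
python3 -c "
from look import *
look('t11',0)"
```

```text
[461.8 -27.5 148.9] 0.179 [-4.2  0.7 -0.8] 44.0380304821755 2.9991956971934997 11.2
gray 38 R [276 204] B [264 214] T [271 200] L [264 214]
gray 117 R [259 182] B [246 203] T [240 171] L [220 191]
```

```bash
python3 -c "
import cv2
S=cv2.imread('pics/t11.png');cv2.imwrite('pics/c6.png',cv2.resize(S[155:225,205:285],None,fx=8,fy=8,interpolation=2))"
```

```text
(no output)
```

View pics/c6.png

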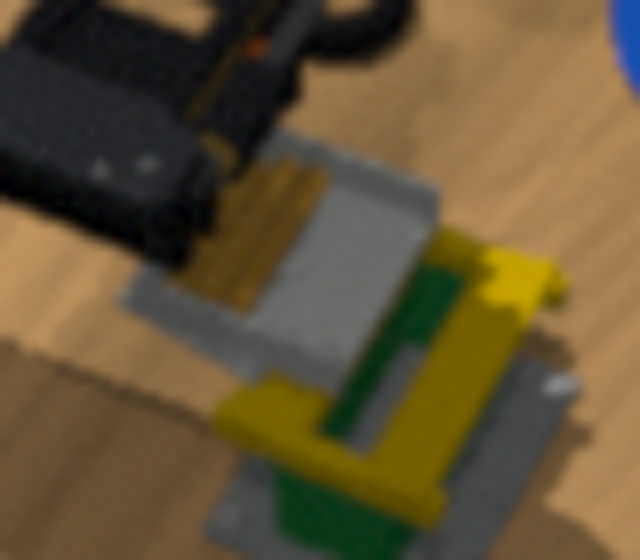

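servo_tool(
  moves=[
    [[0, 0, -0.7], 0],
    [[0, 0, 0.35], 0],
    [[0, 0, 0.35], 0],
    [[0, 0, 0], 0],
  ],
)

```text
time: 11.58
tcp_pos: [460.1, -27.7, 147.1]
eef_rot: [-3.141, 0.005, 0.179]
contact_force: [-0.8, -0.1, -2.9]
grip_width: 44.1
finger_force: 3.0
```

```bash
python3 -c "
from look import *
look('t12',0)"
```

```text
[460.1 -27.7 147.1] 0.179 [-5.5  3.5 -1.2] 44.08560380602607 2.998795556050027 11.5833
gray 42 R [276 204] B [264 214] T [271 200] L [264 214]
gray 122 R [256 184] B [242 205] T [238 172] L [217 193]
```

servo_tool(
  moves=[
    [[0.03, 0, -0.8], 0],
    [[0, 0, 0.3], 0],
    [[0, 0, 0.3], 0],
    [[0, 0, 0], 0],
    [[0, 0, 0], 0],
  ],
)

```text
time: 12.05
tcp_pos: [461.9, -27.2, 154.1]
eef_rot: [-3.141, 0.003, 0.179]
contact_force: [-0.6, -0.5, -3.2]
grip_width: 43.9
finger_force: 3.0
```

```bash
python3 -c "
from look import *
look('t13',0)
import cv2
S=cv2.imread('pics/t13.png');cv2.imwrite('pics/c7.png',cv2.resize(S[155:225,205:285],None,fx=8,fy=8,interpolation=2))"
```

```text
[461.9 -27.2 154.1] 0.179 [ 0.6  1.6 -0.4] 43.91127840823414 2.9994872957468033 12.05
gray 37 R [276 204] B [264 214] T [271 200] L [264 214]
gray 100 R [256 183] B [242 205] T [238 173] L [217 192]
```

View pics/c7.png

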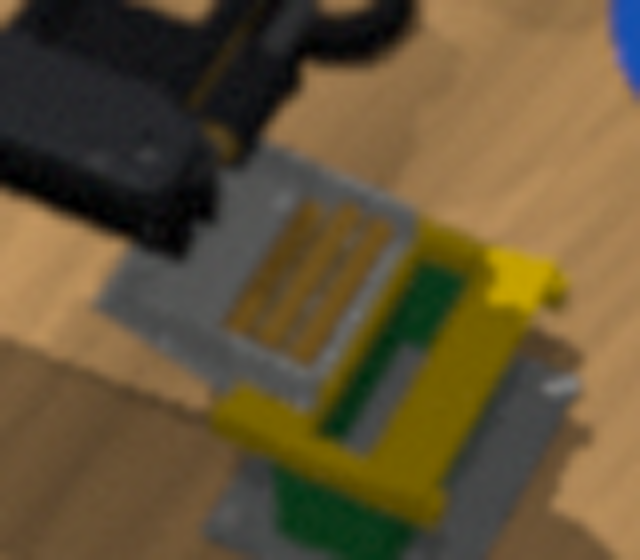

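servo_tool(
  moves=[
    [[0, 0, 0], 0],
    [[0, 0, 0], 0],
    [[0, 0, 0], 0],
    [[0, 0, 0], 0],
    [[0, 0, 0], 0],
  ],
)

```text
time: 12.52
tcp_pos: [463.1, -27.2, 155.7]
eef_rot: [3.142, -0.0, 0.179]
contact_force: [-0.6, 0.2, -2.7]
grip_width: 43.6
finger_force: 3.0
```

```bash
python3 -c "
from look import *
look('t14',0)
h=cv2.cvtColor(cv2.imread('pics/t14.png'),cv2.COLOR_BGR2HSV);h3=cv2.cvtColor(cv2.imread('pics/t13.png'),cv2.COLOR_BGR2HSV)
a=cv2.imread('pics/t14.png').astype(int)
for y in range(178,212,2): print(y,' '.join('%3d/%3d/%3d'%tuple(h[y,x]) for x in range(226,276,4)))
"
```

```text
[463.1 -27.2 155.7] 0.179 [-0.4 -1.5 -0.5] 43.64345559515814 2.9994909837841988 12.5167
gray 40 R [276 204] B [264 214] T [271 200] L [264 214]
gray 102 R [255 184] B [242 205] T [238 172] L [217 191]
178 102/ 91/ 14  60/ 77/ 10  30/  3/ 84  15/  6/ 84  60/  3/ 82  60/  3/ 83  20/ 23/102  17/123/131  17/129/156  17/129/160  17/129/164  17/130/177  16/130/173
180 150/116/ 11 130/ 96/  8  90/  3/ 84  60/  3/ 87  30/  3/ 86  45/  6/ 92  30/  3/ 81  17/ 34/105  17/130/151  16/130/167  17/128/170  16/128/178  16/127/171
182 120/ 43/  6   0/  8/ 34  45/  6/ 85  90/  3/ 86   0/  3/ 87   0/  0/106   0/  0/ 91  90/  3/ 82  22/176/136  17/130/177  17/127/179  16/129/168  16/129/170
184  15/ 57/  9   0/  0/ 74  60/  6/ 88  30/  3/ 88  75/  6/ 84  90/  2/107  60/  5/107  18/ 64/ 88  24/255/114  23/204/129  17/130/173  16/127/168  16/126/176
186  60/  9/ 30  45/  6/ 79  60/  3/ 87  45/  6/ 88  60/  3/ 87  30/  5/108  60/  5/107  20/188/110  25/249/ 89  24/255/109  24/242/137  20/167/182  17/133/171
188  75/  6/ 83  60/  3/ 86  75/  6/ 88  30/  3/ 83  30/  3/101  30/  2/105  16/ 33/100  20/194/101
[... 1120 characters left out ...]
  24/255/114  25/255/116  25/230/101 120/ 11/ 70  15/ 12/ 87
204  16/128/132  16/128/134  24/246/114  23/175/111  30/  3/ 86  25/241/ 73  70/153/ 50  24/ 34/ 74  25/255/117  24/255/116  28/141/ 67  90/  4/ 69  45/  7/ 77
206  16/129/ 89  18/136/ 92  24/255/119  25/255/122  23/152/114  38/207/ 53  68/ 48/ 64  22/162/ 99  24/255/116  25/255/116  51/ 31/ 57 135/  7/ 72  45/  7/ 70
208  17/129/105  18/138/ 89  25/255/ 96  25/255/120  25/255/117  67/180/ 44 100/ 11/ 70  25/255/110  24/255/117  25/253/111  75/  9/ 58  75/  7/ 73  17/ 50/ 72
210  16/136/103  16/131/ 99  22/188/ 92  25/255/ 96  24/255/118  26/233/ 94  35/ 21/ 72  25/255/116  24/255/114  25/206/ 84   0/  0/ 70  90/  4/ 70  16/116/ 92
```

```bash
python3 -c "
from look import *
look('t15',0)
y=np.radians(10.3);u=np.array([np.cos(y),np.sin(y),0]);v=np.array([-np.sin(y),np.cos(y),0]);c=np.array([518,-17.3,74])
for p in [(255,184),(254,186),(255,190),(246,202)]:
  for z in (80,86,92): d=plane('scene',p,z)-c; print(p,z,(d@u).round(1),(d@v).round(1))
S=cv2.imread('pics/t15.png');cv2.imwrite('pics/c8.png',cv2.resize(S[160:220,215:285],None,fx=10,fy=10,interpolation=2))"
```

```text
[463.2 -27.2 155.7] 0.179 [ 1.9 -0.6  0.6] 43.81230156589594 2.999751605093479 12.5667
gray 39 R [276 204] B [264 214] T [271 200] L [264 214]
gray 101 R [255 185] B [242 205] T [238 172] L [217 191]
(255, 184) 80 -14.5 36.6
(255, 184) 86 -12.7 32.8
(255, 184) 92 -10.8 29.0
(254, 186) 80 -14.1 29.7
(254, 186) 86 -12.2 26.0
(254, 186) 92 -10.3 22.2
(255, 190) 80 -6.1 19.5
(255, 190) 86 -4.3 15.8
(255, 190) 92 -2.5 12.1
(246, 202) 80 -10.4 -23.8
(246, 202) 86 -8.6 -27.2
(246, 202) 92 -6.7 -30.5
```

View pics/c8.png

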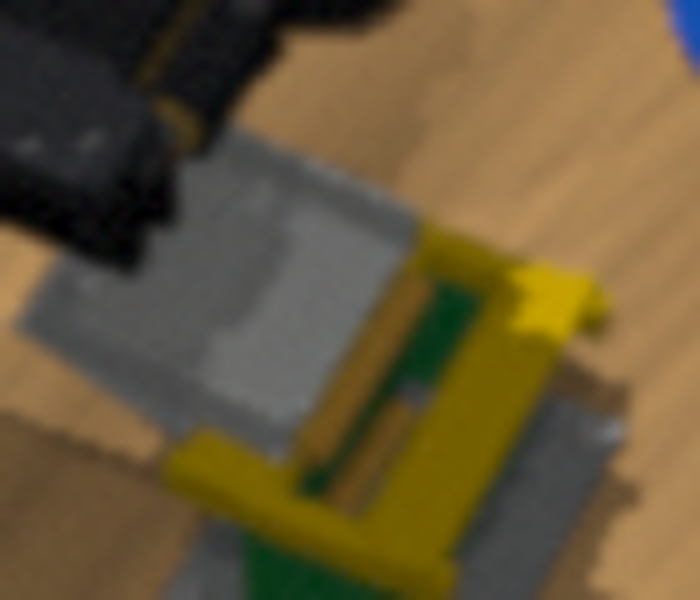

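servo_tool(
  moves=[
    [[0, 0, 0], 0],
    [[0, 0, 0], 0],
    [[0, 0, 0], 0],
    [[0, 0, 0], 0],
  ],
)

```text
time: 12.95
tcp_pos: [463.1, -27.2, 155.6]
eef_rot: [3.141, -0.0, 0.179]
contact_force: [0.3, 0.3, -2.7]
grip_width: 44.4
finger_force: 3.0
```

```bash
python3 -c "
from look import *
look('t16',0)
h=cv2.cvtColor(cv2.imread('pics/t16.png'),cv2.COLOR_BGR2HSV)
for y in range(182,214,2): print(y,' '.join('%3d/%3d/%3d'%tuple(h[y,x]) for x in range(240,266,3)))
"
```

```text
[463.1 -27.2 155.6] 0.179 [-1.6  4.7  1.6] 44.43125874516519 2.999683991074562 12.95
gray 39 R [276 204] B [264 214] T [271 200] L [264 214]
gray 100 R [255 184] B [242 205] T [238 172] L [217 191]
182  60/  6/ 86  30/  3/ 95  90/  2/106  15/  5/ 98  90/  3/ 84  30/  6/ 81  21/176/135  17/134/171  17/128/174
184  60/  3/ 86   0/  0/ 89  45/  5/108  60/  5/109   0/  0/102  19/ 24/ 84  24/255/114  24/236/123  19/149/156
186  30/  6/ 84  45/  5/ 98  30/  2/106  60/  2/108  60/  2/108  23/154/104  25/252/ 89  25/255/102  25/255/115
188  60/  9/ 85  40/  7/108  60/  5/107  50/  7/108  38/ 10/104  25/253/102  48/163/ 58  30/201/ 71  25/255/ 97
190  30/  3/ 92  60/  5/107  30/  2/106  45/  5/108  22/ 88/113  26/252/ 73  70/230/ 52  69/190/ 55  25/248/104
192 105/  5/108  60/  5/108  50/  7/108  90/  2/108  24/226/107  48/149/ 53  68/213/ 55  50/156/ 59  24/255/115
194  45/  5/110  60/  5/108  45/  5/107  24/ 49/104  25/255/ 91  69/198/ 49  72/213/ 55  26/225/ 86  25/255/115
196  75/  5/108   0/  0/108   0/  0/108  23/153/108  34/184/ 54  69/205/ 51  63/166/ 57  25/255/108  25/255/115
198  1
[... 189 characters left out ...]
/105  24/255/116  24/255/117
202  45/  6/ 83  30/  5/ 97  24/226/107  53/156/ 49  21/172/ 83  20/198/ 99  25/255/114  25/255/116  24/255/115
204  22/ 62/ 90  24/ 31/ 81  25/237/ 87  65/183/ 46  19/189/105  23/236/ 94  25/255/116  25/255/114  25/255/111
206  24/249/121  23/183/102  39/192/ 53  31/166/ 57  19/183/106  24/255/108  25/255/115  24/255/114  26/244/ 95
208  25/255/120  24/253/106  66/170/ 45  20/180/ 98  22/206/ 93  25/255/117  25/255/115  25/255/115  32/106/ 60
210  24/255/113  25/255/117  26/236/ 95  20/196/108  24/253/104  25/255/116  25/255/115  25/255/108  78/ 22/ 57
212  26/255/ 80  25/248/103  24/255/117  24/255/117  25/255/114  25/255/116  25/255/115  27/192/ 77 105/  8/ 61
```

servo_tool(
  moves=[
    [[0, 0, 0], 0],
    [[0, 0, 0], 0],
    [[0, 0, -0.2], 0],
    [[0, 0, -0.4], 0],
    [[0, 0, -0.4], 0],
  ],
  newtons=40,
)

```text
time: 13.42
tcp_pos: [462.7, -27.2, 185.9]
eef_rot: [-3.141, 0.001, 0.179]
contact_force: [-0.1, -0.2, -1.9]
grip_width: 43.7
finger_force: 40.0
```

servo_tool(
  moves=[
    [[0, 0, -0.2], 0],
    [[0.18, -0.2, 0], 0],
    [[0.18, -0.4, 0], 0],
    [[0.18, -0.6, 0], 0],
    [[0.18, -0.7, 0], 0],
  ],
)

```text
time: 13.83
tcp_pos: [474.3, 32.9, 191.1]
eef_rot: [3.141, 0.0, 0.177]
contact_force: [0.5, 0.5, -2.1]
grip_width: 43.3
finger_force: 40.0
```

servo_tool(
  moves=[
    [[0.18, -0.7, 0], 0],
    [[0.18, -0.7, 0], 0],
    [[0.18, -0.7, 0], 0],
    [[0.18, -0.7, 0], 0],
    [[0.18, -0.7, 0], 0],
  ],
)

```text
time: 14.25
tcp_pos: [481.7, 142.4, 191.0]
eef_rot: [-3.141, 0.001, 0.179]
contact_force: [-0.1, 0.1, -2.6]
grip_width: 43.6
finger_force: 40.0
```

servo_tool(
  moves=[
    [[0.18, -0.7, 0], 0],
    [[0.18, -0.7, 0], 0],
    [[0.18, -0.6, 0], 0],
    [[0.18, -0.4, 0], 0],
    [[0.18, -0.2, 0], 0],
  ],
)

```text
time: 14.67
tcp_pos: [494.2, 224.9, 191.2]
eef_rot: [-3.141, 0.001, 0.182]
contact_force: [-0.0, -0.6, -1.2]
grip_width: 43.5
finger_force: 40.0
```

servo_tool(
  moves=[
    [[0, 0, 0], 0],
    [[0, 0, 0], 0],
  ],
)

```text
time: 14.83
tcp_pos: [494.9, 221.6, 191.1]
eef_rot: [3.141, 0.001, 0.178]
contact_force: [0.4, 0.3, -1.6]
grip_width: 43.5
finger_force: 40.0
```

```bash
python3 -c "
from look import *
look('m0',0)
T=optics.camera('top');cv2.imwrite('pics/m0t.png',T)
S=cv2.imread('pics/m0.png');cv2.imwrite('pics/c9.png',np.hstack([cv2.resize(S[100:220,220:360],(560,480),interpolation=2),cv2.resize(T[185:245,225:285],(240,480)[:1]*2,interpolation=2)[:480].copy() if 0 else cv2.copyMakeBorder(cv2.resize(T[185:245,225:285],(240,240),interpolation=2),0,240,0,0,0)]))
"
```

```text
[494.9 221.6 191.1] 0.178 [-6.6 -4.8  5.1] 43.51174648896132 39.99929130077362 14.8333
```

View pics/c9.png

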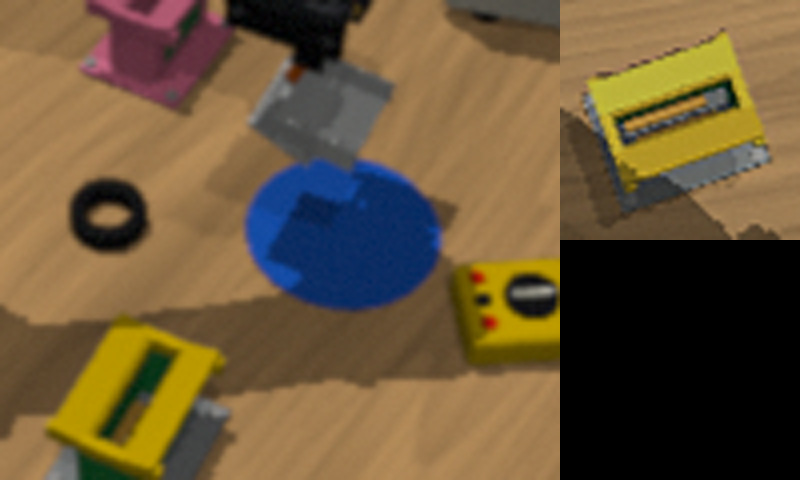

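servo_tool(
  moves=[
    [[0, 0, 0.6], 0],
    [[0, 0, 0.8], 0],
    [[0, 0, 0.8], 0],
    [[0, 0, 0.6], 0],
    [[0, 0, 0], 0],
  ],
  newtons=15,
)

```text
time: 15.35
tcp_pos: [492.3, 219.4, 104.1]
eef_rot: [3.139, 0.007, 0.177]
contact_force: [0.5, 0.3, -2.1]
grip_width: 43.6
finger_force: 15.0
```

servo_tool(
  moves=[
    [[0, 0, 0.1], 0],
    [[0, 0, 0.1], 0],
    [[0, 0, 0.1], 0],
    [[0, 0, 0], 0],
  ],
  newtons=6,
)

```text
time: 15.68
tcp_pos: [495.1, 222.3, 99.1]
eef_rot: [-3.142, -0.001, 0.179]
contact_force: [-0.1, -0.5, -1.8]
grip_width: 44.0
finger_force: 6.0
```

servo_tool(
  moves=[
    [[0, 0, 0.1], 0],
    [[0, 0, 0.1], 0],
    [[0, 0, 0], 0],
  ],
)

```text
time: 15.93
tcp_pos: [495.0, 222.6, 93.0]
eef_rot: [3.142, -0.001, 0.179]
contact_force: [0.1, 0.3, 0.4]
grip_width: 43.7
finger_force: 6.0
```

servo_tool(
  moves=[
    [[-0.15, 0, 0.02], 0],
    [[-0.15, 0, 0.03], 0],
    [[-0.15, 0, 0.04], 0],
    [[-0.15, 0, 0.05], 0],
    [[0, 0, 0], 0],
  ],
)

```text
time: 16.35
tcp_pos: [475.3, 218.9, 87.9]
eef_rot: [3.141, 0.002, 0.18]
contact_force: [-0.9, 0.3, -0.0]
grip_width: 43.7
finger_force: 6.0
```

servo_tool(
  moves=[
    [[-0.15, 0, 0.06], 0],
    [[-0.15, 0, 0.08], 0],
    [[-0.15, 0, 0.1], 0],
    [[-0.1, 0, 0.1], 0],
    [[0, 0, 0], 0],
  ],
)

```text
time: 16.77
tcp_pos: [460.4, 216.3, 77.9]
eef_rot: [3.142, -0.001, 0.18]
contact_force: [-0.3, 0.3, 0.9]
grip_width: 43.8
finger_force: 6.0
```

```bash
cat > m.py <<'E'
from look import *
import sys
s=env.read_state();t=np.array(s['tcp_pos']);print(t,s['contact_force'],s['time'])
S=optics.camera('scene');cv2.imwrite(f'pics/{sys.argv[1]}.png',S)
h=cv2.cvtColor(S,cv2.COLOR_BGR2HSV); m=cv2.inRange(h,(0,0,60),(180,60,255)); m[:100]=0;m[180:]=0;m[:,:270]=0;m[:,345:]=0
c=max(cv2.findContours(m,0,1)[0],key=cv2.contourArea); print(cv2.contourArea(c)); print(cv2.approxPolyDP(c,1.5,True)[:,0].tolist())
y=s['eef_rot'][2];R=np.array([[np.cos(y),-np.sin(y),0],[np.sin(y),np.cos(y),0],[0,0,1]])
for n,v in dict(lipR=(69,37,30),lipL=(69,-37,30),backL=(0,-37,46),backR=(0,37,46)).items():
    print(n,proj('scene',np.r_[t[:2],4]+R@np.array(v)))
E
python3 m.py m1
```

```text
[460.4 216.3  77.9] [-0.3  0.3  0.9] 16.7667
508.5
[[290, 134], [290, 141], [281, 147], [279, 157], [292, 162], [296, 159], [301, 160], [310, 144], [309, 141], [313, 140], [292, 138]]
lipR [310.3 142.7]
lipL [301.1 159.8]
backL [279.9 148.2]
backR [289.7 131.5]
```

servo_tool(
  moves=[
    [[0, 0, 0.12], 0],
    [[0, 0, 0.12], 0],
    [[0, 0, 0], 0],
    [[0, 0, 0], 0],
  ],
  newtons=4,
)

```text
time: 17.15
tcp_pos: [460.9, 216.3, 70.6]
eef_rot: [-3.141, -0.0, 0.179]
contact_force: [1.1, 0.1, -0.4]
grip_width: 44.0
finger_force: 4.0
```

servo_tool(
  moves=[
    [[0, 0, 0], 0],
    [[0, 0, 0], 0],
    [[0, 0, -0.2], 0],
    [[0, 0, -0.2], 0],
    [[0, 0, 0], 0],
  ],
  newtons=35,
)

```text
time: 17.57
tcp_pos: [461.2, 216.6, 84.1]
eef_rot: [-3.141, -0.002, 0.179]
contact_force: [0.3, -0.6, -1.4]
grip_width: 43.5
finger_force: 35.0
```

servo_tool(
  moves=[
    [[0.25, -0.01, 0], 0],
    [[0.35, -0.01, 0], 0],
    [[0.35, -0.01, 0], 0],
    [[0.23, -0.01, 0], 0],
    [[0, 0, 0], 0],
  ],
)

```text
time: 17.98
tcp_pos: [497.8, 224.2, 82.9]
eef_rot: [-3.141, -0.002, 0.178]
contact_force: [0.7, 0.5, -1.9]
grip_width: 43.8
finger_force: 35.0
```

servo_tool(
  moves=[
    [[0, 0, 0.15], 0],
    [[0, 0, 0.1], 0],
    [[0, 0, 0.1], 0],
    [[0, 0, 0], 0],
  ],
)

```text
time: 18.32
tcp_pos: [494.3, 223.3, 71.4]
eef_rot: [3.141, 0.002, 0.179]
contact_force: [0.2, 0.5, -2.5]
grip_width: 43.7
finger_force: 35.0
```

```bash
python3 m.py m2
```

```text
[494.3 223.3  71.4] [ 0.2  0.5 -2.5] 18.3167
489.5
[[302, 141], [299, 149], [293, 149], [289, 160], [301, 165], [306, 163], [312, 164], [321, 144], [315, 141], [315, 143]]
lipR [321.2 146.3]
lipL [312.3 163.7]
backL [290.9 152. ]
backR [300.4 135.1]
```

servo_tool(
  moves=[
    [[0, 0, 0.05], 0],
    [[0, 0, 0.05], 0],
    [[0, 0, 0], 0],
  ],
  newtons=4,
)

```text
time: 18.62
tcp_pos: [495.3, 223.8, 69.8]
eef_rot: [3.141, -0.0, 0.179]
contact_force: [-1.2, -0.5, 3.0]
grip_width: 44.0
finger_force: 4.0
```

servo_tool(
  moves=[
    [[0, 0, 0], 0],
    [[0, 0, 0], 0],
    [[0, 0, 0], 0],
    [[0, 0, 0], 0],
    [[0, 0, 0], 0],
  ],
  gripper=-1,
)

```text
time: 19.03
tcp_pos: [495.5, 223.8, 69.5]
eef_rot: [-3.142, -0.0, 0.179]
contact_force: [0.2, 0.9, 0.4]
grip_width: 69.0
finger_force: 0.0
```

servo_tool(
  moves=[
    [[0, 0, 0], 0],
    [[0, 0, -0.5], 0],
    [[0, 0, -0.8], 0],
    [[0, 0, -0.9], 0],
    [[0, 0, -0.9], 0],
  ],
)

```text
time: 19.45
tcp_pos: [494.9, 223.6, 163.1]
eef_rot: [3.141, 0.001, 0.179]
contact_force: [0.7, -0.5, 0.0]
grip_width: 86.4
finger_force: 0.0
```

servo_tool(
  moves=[
    [[-0.5, 0, -0.9], 0],
    [[-0.5, 0.9, -0.5], 0],
    [[0, 0.9, 0], 0],
    [[0, 0.9, 0], 0],
    [[0, 0.9, 0], 0],
  ],
)

```text
time: 19.87
tcp_pos: [485.0, 111.1, 205.1]
eef_rot: [3.141, -0.002, 0.18]
contact_force: [-0.2, 0.1, 0.1]
grip_width: 86.9
finger_force: 0.0
```

servo_tool(
  moves=[
    [[0, 0.9, 0], 0],
    [[0, 0.9, 0], 0],
    [[0, 0.9, 0], 0],
    [[0, 0.9, 0], 0],
    [[0, 0.9, 0], 0],
  ],
)

```text
time: 20.28
tcp_pos: [509.1, -22.0, 204.5]
eef_rot: [3.141, -0.0, 0.179]
contact_force: [0.6, 0.2, -0.2]
grip_width: 87.5
finger_force: 0.0
```

servo_tool(
  moves=[
    [[0, 0.9, 0], 0],
    [[0, 0.9, 0], 0],
    [[0, 0.9, 0], 0],
    [[0, 0.5, 0], 0],
    [[0, 0, 0], 0],
  ],
)

```text
time: 20.7
tcp_pos: [526.3, -119.8, 204.2]
eef_rot: [3.14, 0.0, 0.172]
contact_force: [0.6, 0.1, 0.3]
grip_width: 87.1
finger_force: 0.0
```

Run:
```python
from look import *
s=env.read_state();print(s['tcp_pos'],s['time'])
S=optics.camera('scene');T=optics.camera('top')
a=cv2.resize(S[120:175,270:345],(450,330),interpolation=2)
b=cv2.resize(T[185:270,125:285],(800,425)[:2],interpolation=2)[:, :]
b=cv2.resize(b,(480,255)); m=cv2.resize(S[170:225,225:290],(300,254),interpolation=2)
out=np.zeros((590,790,3),np.uint8);out[:330,:450]=a;out[330:585,:480]=b;out[330:584,485:785]=m
cv2.imwrite('pics/c10.png',out)
def blob2(img,lo,hi,roi): return blob(img,lo,hi,roi)[1]
for n,I,r in(('scene',S,(270,110,60,60)),('top',T,(140,190,80,80))):
    try: c,p=blob(I,(5,150,80),(17,255,255),r); print(n,'fin',p,plane(n,p,70),cv2.contourArea(c))
    except Exception as e: print(e)
```

```text
[ 526.3 -119.8  204.2] 20.7
scene fin [296.7 136.9] [491.  229.9  70. ] 73.5
top fin [165.3 236.4] [494.2 225.6  70. ] 78.5
```

View pics/c10.png

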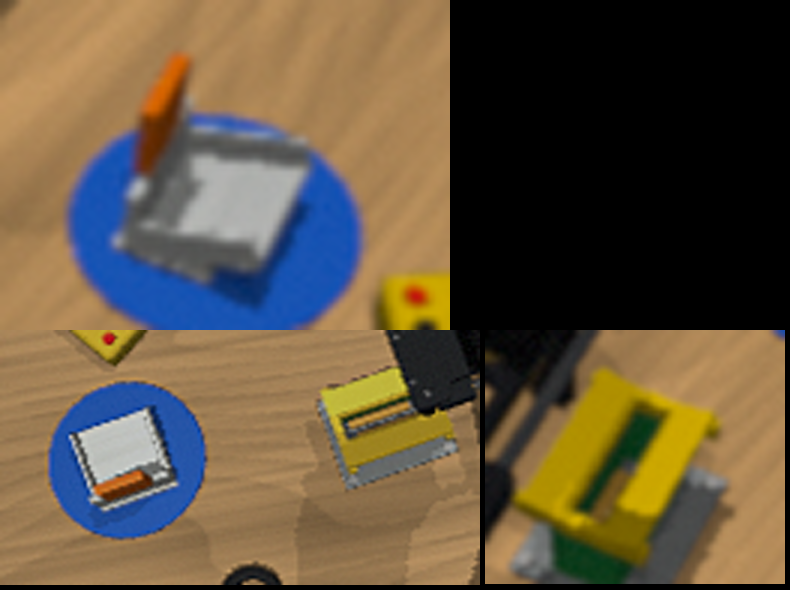

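```bash
python3 -c "
from rig import env
print(env.job_done())"
```

```text
the job is handed in; nothing more can be done
None
```

I tipped the three rods into the yellow magazine, then stood the empty scoop upright in the middle of the blue mat and let go; I handed the job in just after 20.7 s. The last pictures show the tray empty and no rods on the lid or nearby bench, but the slot view did not let me count all three inside.

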